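# Set the paper trimmer's stop in its notch and square the cards to it

## Robot

A 6-joint arm with a two-finger parallel gripper is mounted at the origin on the work surface. World frame = base frame: x ahead of the robot, y to its left, z up, the work surface at z = 0. Lengths are in mm, angles in rad, forces in N, time in s.
With the tool pointing down it reaches from about 275 to 1000 mm from the base axis. Payload 8.4 kg.
Tool frame: the origin (TCP) lies between the finger pads; the fingertips stand 17 mm ahead of it and the grasp point (between the pads) lies 2 mm behind it (r.tcp_to_tips is the distance from the TCP to the fingertips, in mm); z points along the fingers, y is the line along which they close (so a half turn about z gives the same grasp; the last joint's range is limited). The gripper opens to 85 mm and grips with 20 to 120 N. Pads are 22 mm wide; open, the fingers measure 114 mm over their backs; the gripper's body (76 mm by 85 mm) begins 54 mm behind the grasp point. The pads swing forward as they close: fully open they stand 13 mm farther back than shut.
Start: joints at [1.166, 0.353, 1.633, -0, 1.155, -0.002], TCP at [244.996, 574.983, 248.281] pointing down, gripper open.
Joint ranges: [-2.63, 2.63], [-0.92, 2.1], [0.06, 2.66], [-1.3, 4.44], [0, 2.69], [-3.02, 3.02]. Speed limits (rad/s): [2.22, 2.22, 2.79, 3.14, 3.14, 3.14].

## Interface

Orientations are given as [roll, pitch, yaw] about the fixed x, y, z axes, in that order (R = Rz(yaw) Ry(pitch) Rx(roll)).
In Python, from rig import r gives the robot as it stands. The module is installed in compiled form; this text tells all that it offers.
- The arm moves only by the tool apply_moves, never from a script. Its argument "series" is text: rows parted by semicolons, each of 7 numbers parted by spaces: the shift along the tool's x, y, z in cm, then the turn, a rotation vector about the tool's x, y, z in rad, then the gripper's target within -1 to 1 (shut at 1, half-way at 0, fully open at -1). In form: tx ty tz rx ry rz fingers; .... A call has exactly 10 rows; each row shifts and turns the commanded pose from where the row before left it, along the tool's axes as they then stand; what a row does not reach is not made up. A row lasts 1/12 s, in which the tool goes at most 41.7 mm and 7.16 degrees, less where a joint would pass 70% of its speed; a pose out of reach is approached as far as the arm can. A call with a gripper value outside its range is refused whole. The fingers move at their own pace and stop on an object; "squeeze" is the grip in N (left out, the last holds). Time passes only in rows, so rows that do not move let the fingers close, or fill a call up. It gives the time, the measured TCP pose, the force and the opening at its end, in the units of the state.
- r.sense(): the state, without advancing time (a new reading comes with each control period).
- r.grab_frame(name): name is "side" or "top"; returns the picture (384x512x3 uint8, blue, green, red); there is no depth.
- r.camera_info(name): a dict with "K" (3x3 intrinsics, pixels), "extrinsics" (4x4, takes a point from camera to world coordinates). Camera axes: x right, y down, z forward; pixel columns grow to the right and rows downward; lengths in mm; the calibration is good to about 2 mm. A picture is of the moment at which its call begins. camera_info takes no time and is no camera call.
- r.sign_off(): hands the job in, once; it reports no verdict.
The state is a dict: "clock": time; "qpos": joint angles; "qvel": joint speeds; "joint_efforts": joint torques, N m; "eef_pos": TCP position; "tcp_rot": TCP orientation; "contact_force": force on the tool from outside, world axes, zero at the start; "wrist_torque": the same for the moment, N m; "opening": opening from 0.0 (shut) to 1.0 (fully open).
Only numpy, scipy, OpenCV 4.12 (cv2) and the standard library are available. Lean on these libraries where they do the work, as an engineer would, in place of code of your own. Each camera call takes 0.05 s, during which the arm holds its last target. There are 200 camera calls.

## Task

Set up the paper trimmer: with the fingertips push its orange stop along the rail until the spring pin drops into the notch beside the green marker. Then push the pack of cards along the deck until it lies snug and square against the stop, which must stay in that notch. Only push: never lift the pack or pull up the pin, and leave everything else on the counter and deck where it stands.

Things in the scene. Friction and masses are not known exactly. Their poses are not given: they have to be found in the camera images.
- trimmer: Grey paper trimmer, fixed; deck 280 mm (its x) by 500 mm (its y), 20 mm thick. Origin: centre of the deck's underside, on the counter. Its y runs along the steel notched rail, to the robot's left; its x points away from the robot. The rail is at x = +95 mm, 12 mm wide, flat top 50 mm above the counter, y from -70 to +190 mm, with 65 mm high black end blocks.
- notch_right (a point): Centre of the right V notch in the rail, at trimmer x = 95, y = 0 mm, at the height of the rail's flat top (50 mm). Each notch has a 2 mm lip on both sides; with its lips it spans 21 mm either side of its centre.
- notch_left (a point): Centre of the left V notch, at trimmer x = 95, y = +120 mm, otherwise like the right one.
- blade_arm (a point): Middle of the dark parked blade arm that lies fixed along the deck's right end at trimmer y = -263 mm, 16 mm wide, top 33 mm above the counter, with a red handle towards the robot. Not used.
- stop (a joint): Orange stop's place on the rail, m, growing to trimmer +y: 0 in the right notch, 0.120 in the left; range -0.045 to 0.165. Starts between the notches, stays where left. Slides at 1 to 2 N; the lip takes 3 to 5 N, then the force dips as the pin drops and draws the stop to the notch's centre; pushing it on out of the notch takes about 8 to 10 N. An overshoot can be pushed back.
- pin (a joint): Height of the stop's spring pin, m: 0 on the flat of the rail, about +0.002 on a lip, about -0.008 fully down in a notch. Its round black knob (20 mm across, on top of the stop over the rail, top 100 mm above the counter when it reads 0) rises and falls with it. It works by itself; it is not to be pulled up.
- stop_face_right (a point): Point on the right-hand (trimmer -y) face of the stop's bar, 38 mm above the counter, at trimmer x = 0; axes as the trimmer's. The orange bar is 14 mm thick (y), 155 mm long (trimmer x from -80 to +75 mm), from 22 to 55 mm above the counter, 2 mm clear of the deck. At its rail end is a block 34 by 40 mm (x by y), 80 mm high over the rail.
- stop_face_left (a point): The opposite point on the bar's left-hand (trimmer +y) face, 14 mm from the right one.
- stop_index (a point): Tip of the stop's small white pointer on the far side of the block, at the stop's middle in y, 68 mm above the counter.
- green_marker: Green block 20 x 16 x 8 mm fixed on the deck beyond the rail (trimmer x = +125 mm) beside the notch to be used; the same y as that notch's centre. It is at the left or the right notch. Origin: centre of its underside; axes as the trimmer's.
- white_marker: The same in white, beside the other notch, which is not to be used.
- card_pack: Loose banded pack of index cards, white with a blue band, 125 mm (its x) by 75 mm (its y) by 30 mm high, about 0.22 kg, flat on the deck to the right of the stop, its y roughly along the rail. Origin: centre of its underside. Snug against the stop, its centre is 37.5 mm to the right of stop_face_right. It slides at about 1 to 2.5 N.
- tape_roll: Bystander: roll of amber sticky tape lying flat, 72 mm across, 24 mm high, loose, on the trimmer deck; origin: centre of its underside. Leave it alone.
- glue_stick: Bystander: upright white glue stick with red cap, 25 mm across, 90 mm high, loose, on the trimmer deck; origin: centre of its underside. Leave it alone.
- eraser: Bystander: white eraser in a blue sleeve, 22 x 45 x 14 mm, loose, on the trimmer deck; origin: centre of its underside. Leave it alone.
- spray_bottle: Bystander: purple ribbed spray bottle with a white head, 72 mm across, 178 mm high, loose, on the counter near the trimmer; origin: centre of its underside. Leave it alone.
- paint_red: Bystander: small red paint jar, 38 mm across, 55 mm high, loose, on the counter near the trimmer; origin: centre of its underside. Leave it alone.
- paint_yellow: Bystander: small yellow paint jar, 38 mm across, 55 mm high, loose, on the counter near the trimmer; origin: centre of its underside. Leave it alone.
- pencil_cup: Bystander: round wooden cup of pencils, 76 mm across, about 180 mm high with the pencils, loose, on the counter near the trimmer; origin: centre of its underside. Leave it alone.
Mind the look-alikes: they are no part of the job. Leave any pink or purple look-alike of the card_pack alone.

How it is judged:
By the outcome, as a careful person would: the job done as asked, in the order asked, and still so for the second after the job is handed in, with the robot touching nothing.
It also fails if it takes over 54 s, if anything falls off the work surface, if the arm or the gripper's body presses on something with over 40 N, if the wrist force passes 120 N, or if a joint passes its speed limit or range.

## Working session

There is one attempt and no reset: what is moved stays moved. The work goes in short steps, Python scripts to look and compute and a tool call to move; the robot and the scene stay as the last step left them, time stands still between calls to the robot, and variables do not carry over. Pictures are saved under pics/ and viewed, on a budget of 10 in all, crops included, one or two more only if the job needs it, and the job is handed in when it is done.

Besides the shell and the picture viewer there is one more tool, called after ">>>" as name(argument=value, ...) on one line, values as JSON. apply_moves: Moves the arm, as the interface text tells. Its arguments: {"type":"object","properties":{"series":{"type":"string"},"squeeze":{"type":"number"}},"required":["series"]}

```bash
mkdir -p pics; cat > h.py <<'E'
import numpy as np, cv2
from rig import r
def px2w(name,uv,z):
    c=r.camera_info(name);K=np.array(c["K"]);E=np.array(c["extrinsics"])
    d=E[:3,:3]@np.linalg.solve(K,[uv[0],uv[1],1.]);o=E[:3,3]
    return o+d*(z-o[2])/d[2]
def w2px(name,p):
    c=r.camera_info(name);K=np.array(c["K"]);E=np.linalg.inv(np.array(c["extrinsics"]))
    q=K@(E[:3,:3]@np.array(p,float)+E[:3,3]);return q[:2]/q[2]
E
python3 - <<'E'
from h import *
for n in("top","side"):
    im=r.grab_frame(n);cv2.imwrite(f"pics/{n}0.png",im);cv2.imwrite(f"pics/{n}0b.png",cv2.resize(im,(800,600),interpolation=cv2.INTER_CUBIC))
    c=r.camera_info(n);print(n,np.round(c["K"],1).tolist(),np.round(c["extrinsics"],3).tolist())
print(r.sense(), r.tcp_to_tips)
E
```

```text
top [[348.8, 0.0, 256.5], [0.0, 348.8, 191.2], [0.0, 0.0, 1.0]] [[0.001, -0.989, 0.147, 413.552], [-1.0, -0.002, -0.007, -36.416], [0.007, -0.147, -0.989, 1004.94], [0.0, 0.0, 0.0, 1.0]]
side [[385.9, 0.0, 255.6], [0.0, 385.9, 188.6], [0.0, 0.0, 1.0]] [[0.93, -0.183, 0.32, 259.351], [-0.368, -0.509, 0.778, -774.219], [0.02, -0.841, -0.541, 588.397], [0.0, 0.0, 0.0, 1.0]]
{'clock': 0.1, 'qpos': array([ 1.16559622e+00,  3.53567699e-01,  1.63407754e+00,  5.06006183e-06,
        1.15524226e+00, -2.36433327e-03]), 'qvel': array([-4.67084164e-04, -1.74065929e-03, -1.31449517e-03,  5.04389256e-04,
       -1.31879355e-03, -5.61870050e-06]), 'joint_efforts': array([-1.03198123e-03, -6.06356621e+01, -3.42820716e+01,  2.84686024e-05,
        3.80170692e-03,  1.76737029e-05]), 'eef_pos': array([244.82660628, 574.58494542, 247.63613969]), 'tcp_rot': array([-3.14029782e+00, -7.68820150e-06,  2.73875483e+00]), 'contact_force': array([ 0.25973758,  0.62431739, -0.11965169]), 'wrist_torque': array([-0.01592391,  0.02530779,  0.00960062]), 'opening': 1.0034357899501112} 17.0
```

View pics/top0b.png

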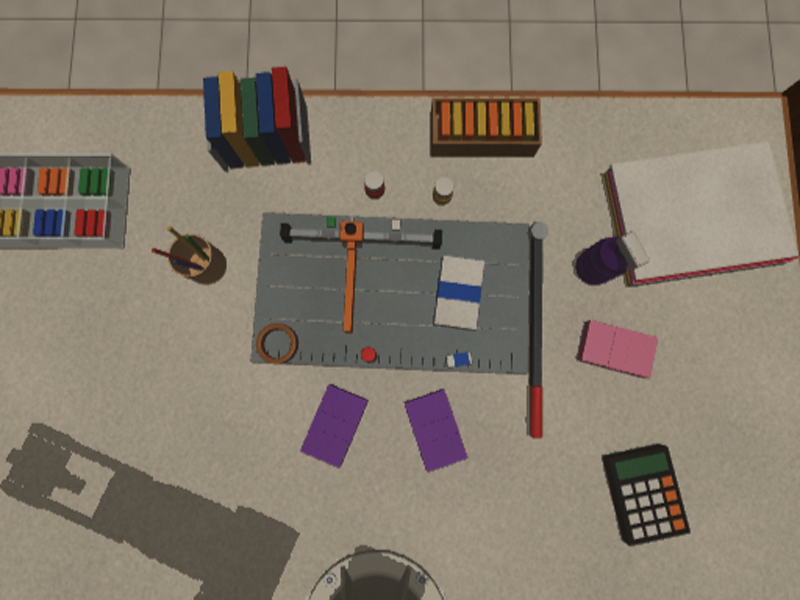

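View pics/side0b.png

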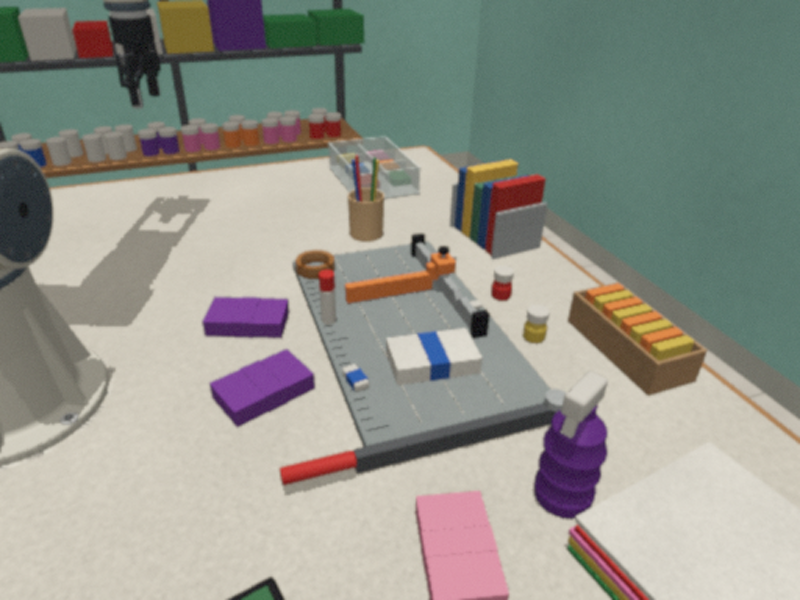

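The top view shows the green marker at (331,222), beside the left notch. The white marker is at (396,225) and the stop block at (350,235), between the notches. The white pack with the blue band is at (460,292). The look-alikes are pink at (618,348) and purple at (335,425) and (436,430); only the white and blue one on the deck fits the card_pack description.

Next I fit the trimmer and pack poses and make the confirming crop.

```bash
python3 - <<'E'
from h import *
from scipy.optimize import least_squares
s=.64
im=cv2.imread("pics/top0.png");hsv=cv2.cvtColor(im,cv2.COLOR_BGR2HSV)
# deck points: (trimmer xyz)->800px
P={(140,250,20):(264,213),(-140,250,20):(251,361),(-140,-250,20):(527,373),(125,120,28):(331,221),(125,0,28):(396,224),(95,190,65):(286,230),(95,-70,65):(437,236)}
def f(v):
    c,sn=np.cos(v[2]),np.sin(v[2]);o=[]
    for (x,y,z),uv in P.items(): o+=list(w2px("top",[v[0]+c*x-sn*y,v[1]+sn*x+c*y,z])/s-uv)
    return o
q=least_squares(f,[450,0,0],x_scale=[100,100,.1],loss='soft_l1');v=q.x;print("trim",v.round(3),np.round(f(v),1))
def tr(p):
    d=np.array(p[:2])-v[:2];c,sn=np.cos(v[2]),np.sin(v[2]);return np.array([c*d[0]+sn*d[1],-sn*d[0]+c*d[1]])
# pack: white+blue blob within region
m=np.zeros(im.shape[:2],np.uint8);sub=im[155:218,270:320]
g=((sub.min(2)>150)|((sub[:,:,0]>110)&(sub[:,:,2]<70))).astype(np.uint8)
g=cv2.morphologyEx(g,cv2.MORPH_CLOSE,np.ones((3,3)));m[155:218,270:320]=g
k=max(cv2.findContours(m,0,2)[0],key=cv2.contourArea)
W=np.array([px2w("top",p[0],50)[:2] for p in k],np.float32)
R=cv2.minAreaRect(W);B=cv2.boxPoints(R);print("pack",R,"box",B.round(0).tolist(),"tr c",tr(R[0]).round(1))
e=[(B[(i+1)%4]-B[i]) for i in range(4)];l=max(e,key=np.linalg.norm);l=l*np.sign(l[0]);print("pack yaw",np.arctan2(l[1],l[0]))
for n,uv,z in(("knob",(350,228),100),("barend L/R",(348,331),55),("bar mid",(350,290),55),("glue",(368,354),110),("tape",(277,343),44),("eraser",(458,360),34)):
    w=px2w("top",np.array(uv)*s,z);print(n,w[:2].round(0),tr(w).round(1))
cv2.imwrite("pics/crop.png",cv2.resize(im[130:245,155:350],(780,460),interpolation=cv2.INTER_CUBIC))
E
```

```text
trim [ 5.74498e+02 -2.96290e+01 -4.00000e-02] [-1.3 -1.4 -0.5  1.3  2.1  0.7  0.2  0.   0.  -0.3  2.3 -0.3 -2.3 -0.2]
pack ((574.6067504882812, -147.6339569091797), (72.96190643310547, 36.34884262084961), 80.89164733886719) box [[551.0, -181.0], [587.0, -187.0], [598.0, -114.0], [562.0, -109.0]] tr c [   4.8 -117.9]
pack yaw 1.4118252
knob [671.  44.] [93.  77.4]
barend L/R [498.  49.] [-79.6  75.4]
bar mid [570.  46.] [-7.  75.8]
glue [455.  11.] [-120.6   35.5]
tape [478. 174.] [-104.9  199.9]
eraser [ 449. -145.] [-121.3 -120.2]
```

View pics/crop.png

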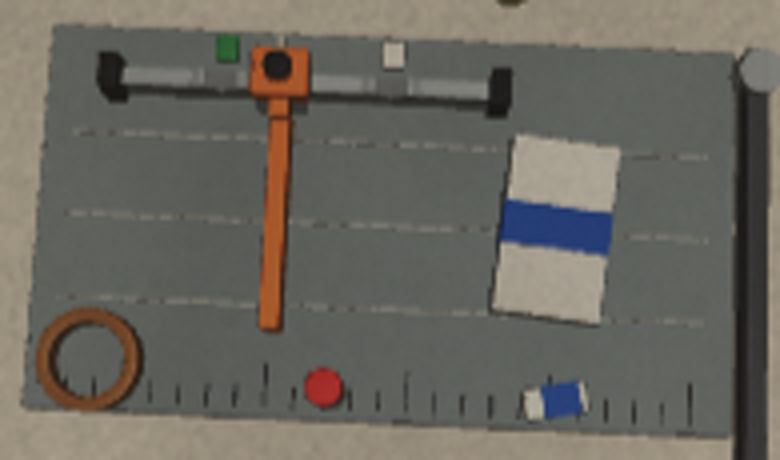

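The crop confirms the card pack, with corners at (517,134), (621,148), (600,325) and (491,312). The stop is at about +76 mm and the green notch at +120 mm, so I push it left by about 44 mm. I'll turn the tool so its x axis lies along the rail, and shut the fingers.

>>> apply_moves(series="0 0 0 0 0 0.121 1;0 0 0 0 0 0.121 1;0 0 0 0 0 0.121 1;0 0 0 0 0 0.121 1;0 0 0 0 0 0.121 1;0 0 0 0 0 0.121 1;0 0 0 0 0 0.121 1;0 0 0 0 0 0.121 1;0 0 0 0 0 0.121 1;0 0 0 0 0 0.119 1", squeeze=20)

```text
clock: 0.93
eef_pos: [244.9, 574.7, 247.8]
tcp_rot: [-3.141, 0.001, 1.525]
contact_force: [0.6, -0.3, 0.3]
opening: -0.0
```

```bash
cat >> h.py <<'E'
T=np.array([574.5,-29.6]);YAW=-0.040
from scipy.spatial.transform import Rotation as Ro
def tr(p):
    d=np.array(p[:2])-T;c,s=np.cos(YAW),np.sin(YAW);return np.array([c*d[0]+s*d[1],-s*d[0]+c*d[1]])
def go(tx,ty,z):
    "shift in tool axes (cm) to trimmer x,y, world z"
    c,s=np.cos(YAW),np.sin(YAW);st=r.sense()
    w=np.array([T[0]+c*tx-s*ty,T[1]+s*tx+c*ty,z])
    return Ro.from_euler("xyz",st["tcp_rot"]).as_matrix().T@(w-st["eef_pos"])/10
E
python3 - <<'E'
from h import *
st=r.sense();print(st["eef_pos"],st["tcp_rot"],st["opening"],go(95,15,240))
C=np.array([[517,134],[621,148],[600,325],[491,312]])/4.+[155,130]
Q=np.array([tr(px2w("top",c-.375,50)) for c in C]);print(Q.round(1).tolist(),Q.mean(0))
print("yaw rel", np.arctan2(*(Q[1]-Q[0])),np.arctan2(*(Q[2]-Q[3])),[np.linalg.norm(Q[i]-Q[i-1]).round(1) for i in range(4)])
E
```

```text
[244.87311246 574.72145961 247.83743288] [-3.14129509e+00  7.98826771e-04  1.52477352e+00] -0.00024315027541308454 [-57.29382322  45.19909938   0.81606197]
[[64.5, -87.9], [57.6, -161.0], [-67.3, -148.8], [-61.4, -73.7]] [  -1.64709059 -117.8224886 ]
yaw rel -3.046850929141686 -3.063708491258032 [np.float64(126.7), np.float64(73.4), np.float64(125.5), np.float64(75.4)]
```

>>> apply_moves(series="-2.86 2.26 0 0 0 -0.006 1;-2.86 2.26 0 0 0 0 1;-2.86 2.26 0 0 0 0 1;-2.86 2.26 0 0 0 0 1;-2.86 2.26 0 0 0 0 1;-2.86 2.26 0 0 0 0 1;-2.86 2.26 0 0 0 0 1;-2.86 2.26 0 0 0 0 1;-2.86 2.26 0 0 0 0 1;-2.86 2.26 0 0 0 0 1")

```text
clock: 1.77
eef_pos: [461.6, 279.6, 248.1]
tcp_rot: [-3.141, 0.0, 1.537]
contact_force: [1.4, 0.5, 0.2]
opening: 0.0
```

>>> apply_moves(series="-2.86 2.26 0 0 0 0 1;-2.86 2.26 0 0 0 0 1;-2.86 2.26 0 0 0 0 1;-2.86 2.26 0 0 0 0 1;-2.86 2.26 0 0 0 0 1;-2.86 2.26 0 0 0 0 1;-2.86 2.26 0 0 0 0 1;-2.86 2.26 0 0 0 0 1;-2.86 2.26 0 0 0 0 1;-2.86 2.26 0 0 0 0 1")

```text
clock: 2.6
eef_pos: [677.7, -13.9, 247.8]
tcp_rot: [-3.141, 0.0, 1.537]
contact_force: [0.3, 0.3, -0.5]
opening: -0.001
```

```bash
python3 - <<'E'
from h import *
st=r.sense();print(st["clock"],st["eef_pos"],st["tcp_rot"],tr(st["eef_pos"]),st["contact_force"],go(95,20,83))
E
```

```text
2.6 [677.6842543  -13.89066914 247.82253069] [-3.14081661e+00  3.61003825e-06  1.53667905e+00] [102.47351222  19.82303469] [ 0.34361749  0.2703268  -0.52342399] [ 0.02215216 -0.73444305 16.48282791]
```

>>> apply_moves(series="0 -0.3 2 0 0 0.006 1;0 -0.4 2 0 0 0 1;0 0 2 0 0 0 1;0 0 2 0 0 0 1;0 0 2 0 0 0 1;0 0 2 0 0 0 1;0 0 2 0 0 0 1;0 0 1.5 0 0 0 1;0 0 1 0 0 0 1;0 0 0 0 0 0 1")

```text
clock: 3.43
eef_pos: [668.4, -11.9, 80.7]
tcp_rot: [-3.137, 0.0, 1.531]
contact_force: [0.3, 0.5, -0.6]
opening: 0.003
```

```bash
python3 - <<'E'
from h import *
st=r.sense();print(st["clock"],st["eef_pos"],st["tcp_rot"],tr(st["eef_pos"]),st["contact_force"],go(95,40,83))
im=r.grab_frame("side");a=cv2.resize(im[110:270,190:400],(630,480),interpolation=cv2.INTER_CUBIC);cv2.imwrite("pics/s1.png",a)
E
```

```text
3.4333 [668.44141857 -11.89393823  80.66804409] [-3.13739782e+00  9.10583417e-05  1.53079456e+00] [93.15822183 21.44855359] [ 0.32740146  0.47442407 -0.56586451] [ 1.85512372  0.18319401 -0.23413504]
```

View pics/s1.png

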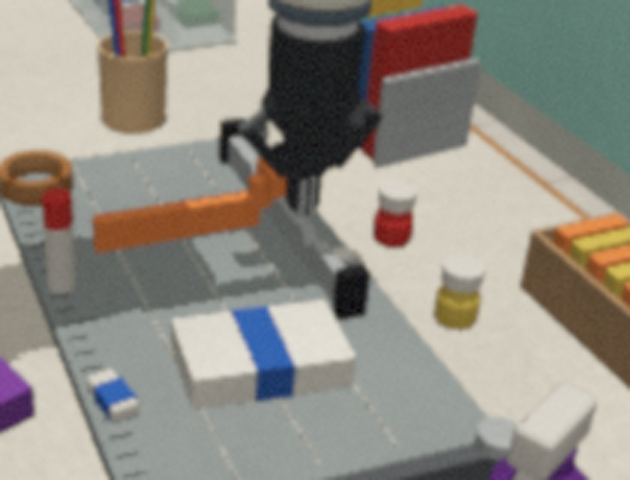

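The side view shows the shut fingers over the rail, right of the orange block at (265,190), and clear of the rail top. I push slowly and watch the force.

>>> apply_moves(series="0.4 0.15 0 0 0 0 1;0.4 0 0 0 0 0 1;0.4 0 0 0 0 0 1;0.4 0 0 0 0 0 1;0.2 0 0 0 0 0 1;0.2 0 0 0 0 0 1;0.2 0 0 0 0 0 1;0.2 0 0 0 0 0 1;0.2 0 0 0 0 0 1;0.2 0 0 0 0 0 1")

```text
clock: 4.32
eef_pos: [672.7, 15.9, 83.3]
tcp_rot: [-3.141, 0.0, 1.531]
contact_force: [0.3, -2.3, 1.0]
opening: 0.001
```

>>> apply_moves(series="0.2 0 0 0 0 0 1;0.2 0 0 0 0 0 1;0.2 0 0 0 0 0 1;0.2 0 0 0 0 0 1;0.2 0 0 0 0 0 1;0.2 0 0 0 0 0 1;0.2 0 0 0 0 0 1;0.2 0 0 0 0 0 1;0 0 0 0 0 0 1;0 0 0 0 0 0 1")

```text
clock: 5.15
eef_pos: [673.4, 32.5, 83.3]
tcp_rot: [3.142, -0.0, 1.531]
contact_force: [0.2, 0.2, -0.1]
opening: -0.002
```

```bash
python3 - <<'E'
from h import *
st=r.sense();print(st["clock"],st["eef_pos"],tr(st["eef_pos"]),st["contact_force"])
im=r.grab_frame("top");cv2.imwrite("pics/t1.png",cv2.resize(im[130:245,155:350],(780,460),interpolation=cv2.INTER_CUBIC))
E
```

```text
5.15 [673.39791033  32.48687603  83.25441876] [96.33598972 65.99207474] [ 0.24903111  0.19486379 -0.10988236]
```

View pics/t1.png

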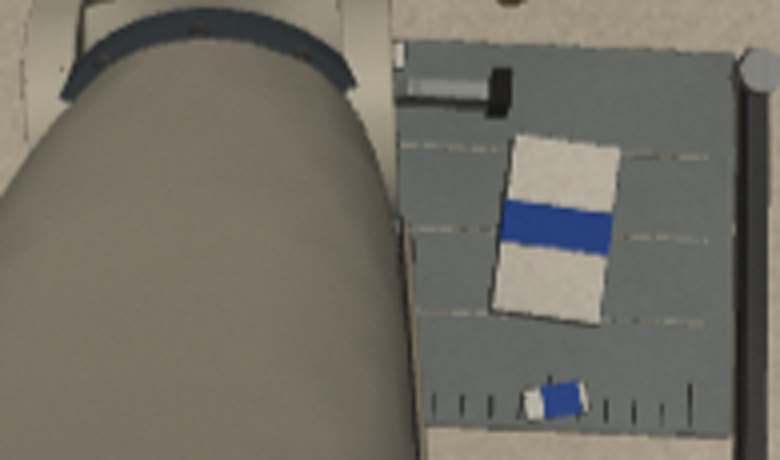

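The arm hides the stop from the top camera, so I'll use the force and the side view. I continue at 1 mm per row through the lip.

>>> apply_moves(series="0.1 0 0 0 0 0 1;0.1 0 0 0 0 0 1;0.1 0 0 0 0 0 1;0.1 0 0 0 0 0 1;0.1 0 0 0 0 0 1;0 0 0 0 0 0 1;0 0 0 0 0 0 1;0 0 0 0 0 0 1;0 0 0 0 0 0 1;0 0 0 0 0 0 1")

```text
clock: 6.03
eef_pos: [673.6, 36.9, 83.3]
tcp_rot: [-3.142, -0.0, 1.531]
contact_force: [0.1, -3.7, -1.0]
opening: -0.006
```

```bash
python3 - <<'E'
from h import *
st=r.sense();print(st["clock"],tr(st["eef_pos"]),st["contact_force"])
im=r.grab_frame("side");cv2.imwrite("pics/s2r.png",im);cv2.imwrite("pics/s2.png",cv2.resize(im[140:230,215:325],(770,600),interpolation=cv2.INTER_CUBIC))
for y in(97,102,107,120): print(y,(w2px("side",[T[0]+np.cos(YAW)*125-np.sin(YAW)*y,T[1]+np.sin(YAW)*125+np.cos(YAW)*y,68])-[215,140])*[7,6.67])
E
```

```text
6.0333 [96.32675091 70.45449529] [ 0.14874222 -3.66464992 -0.98679448]
97 [521.22788214 156.72813661]
102 [516.21959155 151.17833605]
107 [511.24786746 145.66905567]
120 [498.48966932 131.53140654]
```

View pics/s2.png

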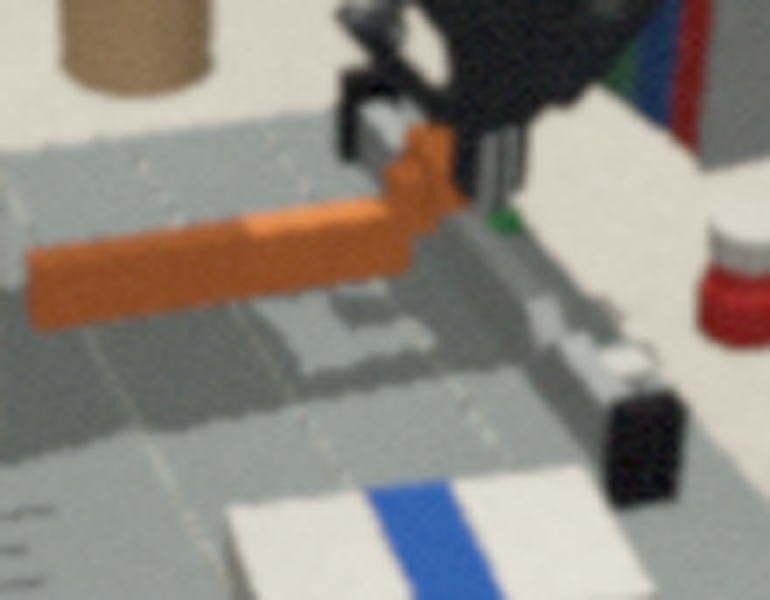

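The fingers bear on the block at (435,165), and the green marker at (505,220) is just beyond. The 3.7 N reading means the stop is at the lip, so I go on a little at a time.

>>> apply_moves(series="0.1 0 0 0 0 0 1;0.1 0 0 0 0 0 1;0.1 0 0 0 0 0 1;0.1 0 0 0 0 0 1;0 0 0 0 0 0 1;0 0 0 0 0 0 1;0 0 0 0 0 0 1;0 0 0 0 0 0 1;0 0 0 0 0 0 1;0 0 0 0 0 0 1")

```text
clock: 6.92
eef_pos: [673.7, 41.3, 83.3]
tcp_rot: [-3.142, -0.0, 1.531]
contact_force: [0.0, -0.8, 0.6]
opening: -0.0
```

>>> apply_moves(series="0.1 0 0 0 0 0 1;0.1 0 0 0 0 0 1;0.1 0 0 0 0 0 1;0.1 0 0 0 0 0 1;0 0 0 0 0 0 1;0 0 0 0 0 0 1;0 0 0 0 0 0 1;0 0 0 0 0 0 1;0 0 0 0 0 0 1;0 0 0 0 0 0 1")

```text
clock: 7.75
eef_pos: [673.9, 45.0, 83.3]
tcp_rot: [-3.142, -0.0, 1.531]
contact_force: [-0.0, -0.1, -0.5]
opening: 0.001
```

>>> apply_moves(series="0.1 0 0 0 0 0 1;0.1 0 0 0 0 0 1;0.1 0 0 0 0 0 1;0.1 0 0 0 0 0 1;0.1 0 0 0 0 0 1;0 0 0 0 0 0 1;0 0 0 0 0 0 1;0 0 0 0 0 0 1;0 0 0 0 0 0 1;0 0 0 0 0 0 1")

```text
clock: 8.58
eef_pos: [674.1, 49.9, 83.3]
tcp_rot: [-3.142, 0.0, 1.531]
contact_force: [-0.7, -0.1, -0.0]
opening: -0.001
```

```bash
python3 - <<'E'
from h import *
st=r.sense();print(st["clock"],tr(st["eef_pos"]),st["contact_force"])
E
```

```text
8.5833 [96.32392322 83.42830192] [-0.69878658 -0.06955095 -0.01393999]
```

There is no force at 83 mm, so the stop was drawn ahead and the pin has dropped. I back off, rise, open the fingers and move over to the right of the pack.

>>> apply_moves(series="-1.5 0 0 0 0 0 1;-1.5 0 -1 0 0 0 1;-1 0 -3 0 0 0 1;-1 -0.8 -2 0 0 0 1;-3 -1.5 0 0 0 0 1;-3 -1.5 0 0 0 0 1;-3.8 -1.5 0 0 0 0 1;-3.8 -1.5 0 0 0 0 -1;-3.8 -1.5 0 0 0 0 -1;-3.8 -1.5 0 0 0 0 -1")

```text
clock: 9.42
eef_pos: [564.3, -210.8, 144.3]
tcp_rot: [3.141, 0.001, 1.53]
contact_force: [0.4, -1.0, 0.4]
opening: 0.417
```

```bash
python3 - <<'E'
from h import *
st=r.sense();print(st["clock"],tr(st["eef_pos"]),st["contact_force"],st["opening"],go(-1,-188,140))
im=r.grab_frame("top");cv2.imwrite("pics/t2.png",cv2.resize(im[130:245,155:350],(780,460),interpolation=cv2.INTER_CUBIC))
E
```

```text
9.4167 [  -2.99052645 -181.42115224] [ 0.39354677 -1.04300516  0.37007594] 0.41691263415444824 [-0.65756768  0.19899072  0.4271319 ]
```

View pics/t2.png

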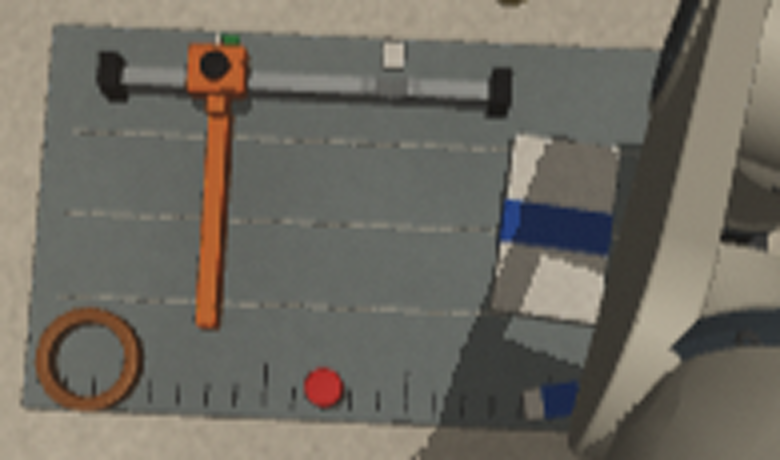

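```bash
python3 - <<'E'
from h import *
def w(x,y,z): return [T[0]+np.cos(YAW)*x-np.sin(YAW)*y,T[1]+np.sin(YAW)*x+np.cos(YAW)*y,z]
def cp(p): return ((w2px("top",p)-[155,130])*4).round(1)
for y in(110,115,120,125): print(y,"knob",cp(w(95,y,92)),"pointer",cp(w(115,y,68)),"barend",cp(w(-80,y,55)))
print("green",cp(w(125,120,28)),"white",cp(w(125,0,28)))
im=r.grab_frame("side");cv2.imwrite("pics/s3.png",cv2.resize(im[140:210,245:335],(770,600),interpolation=cv2.INTER_CUBIC))
for z in(92,100): print("side knob top",z,(w2px("side",w(95,120,z))-[245,140])*[8.556,8.571])
E
```

```text
110 knob [228.9  62.1] pointer [234.7  43.7] barend [220.  325.8]
115 knob [221.4  61.8] pointer [227.5  43.4] barend [212.7 325.5]
120 knob [214.   61.5] pointer [220.2  43.1] barend [205.4 325.2]
125 knob [206.6  61.2] pointer [213.   42.8] barend [198.1 324.9]
green [228.   45.8] white [393.9  52.7]
side knob top 92 [272.13120545 116.75117149]
side knob top 100 [273.37407074  94.67168993]
```

View pics/s3.png

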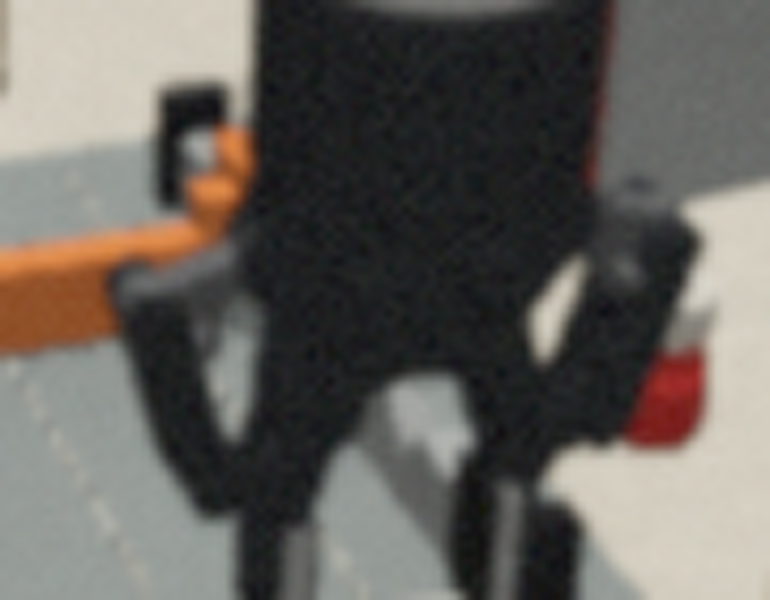

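>>> apply_moves(series="-0.6 0.2 0 0 0 0 -1;0 0 0 0 0 0 -1;0 0 0 0 0 0 -1;0 0 1 0 0 0 -1;0 0 1 0 0 0 -1;0 0 1 0 0 0 -1;0 0 1 0 0 0 -1;0 0 0 0 0 0 -1;0 0 0 0 0 0 -1;0 0 0 0 0 0 -1")

```text
clock: 10.35
eef_pos: [567.5, -213.8, 103.1]
tcp_rot: [-3.141, -0.0, 1.531]
contact_force: [-0.3, -0.5, 0.8]
opening: 1.005
```

The gripper hides the knob from the side camera. In the top view the knob is at (215,65), pointer (219,38) and bar end (207,326); all match the projections for y≈119–120. Now I lower behind the pack.

>>> apply_moves(series="-0.3 0 1 0 0 0 -1;0 0 1 0 0 0 -1;0 0 1 0 0 0 -1;0 0 1 0 0 0 -1;0 0 1 0 0 0 -1;0 0 0.7 0 0 0 -1;0 0 0.4 0 0 0 -1;0 0 0 0 0 0 -1;0 0 0 0 0 0 -1;0 0 0 0 0 0 -1")

```text
clock: 11.18
eef_pos: [567.7, -217.1, 42.7]
tcp_rot: [3.141, 0.0, 1.531]
contact_force: [0.2, 0.5, 0.1]
opening: 0.997
```

```bash
python3 - <<'E'
from h import *
st=r.sense();print(st["clock"],st["eef_pos"],tr(st["eef_pos"]),st["tcp_rot"],st["contact_force"])
im=r.grab_frame("side");cv2.imwrite("pics/s4.png",cv2.resize(im[130:300,200:420],(770,595),interpolation=cv2.INTER_CUBIC))
E
```

```text
11.1833 [ 567.6777329  -217.08931312   42.65757977] [   0.68076278 -187.61215959] [3.14096797e+00 2.06455421e-04 1.53078568e+00] [0.20841857 0.54059649 0.14824337]
```

View pics/s4.png

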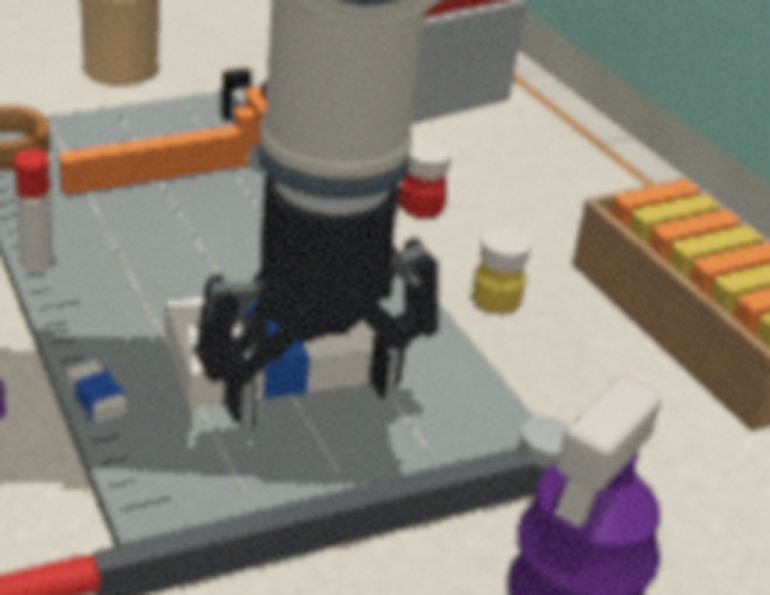

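The open fingers stand low on the deck, right of the pack at (250,410) and (385,385), clear of the blade arm, eraser and bottle. I push along the deck.

>>> apply_moves(series="0.3 0 0 0 0 0 -1;0.3 0 0 0 0 0 -1;0.3 0 0 0 0 0 -1;0.3 0 0 0 0 0 -1;0.3 0 0 0 0 0 -1;0.3 0 0 0 0 0 -1;0.3 0 0 0 0 0 -1;0.3 0 0 0 0 0 -1;0.3 0 0 0 0 0 -1;0.3 0 0 0 0 0 -1")

```text
clock: 12.07
eef_pos: [568.7, -186.8, 42.3]
tcp_rot: [3.141, 0.0, 1.531]
contact_force: [0.4, -0.9, 0.6]
opening: 1.006
```

>>> apply_moves(series="0.5 0 0 0 0 0 -1;0.5 0 0 0 0 0 -1;0.5 0 0 0 0 0 -1;0.5 0 0 0 0 0 -1;0.5 0 0 0 0 0 -1;0.5 0 0 0 0 0 -1;0.5 0 0 0 0 0 -1;0.5 0 0 0 0 0 -1;0.5 0 0 0 0 0 -1;0.5 0 0 0 0 0 -1")

```text
clock: 12.9
eef_pos: [570.6, -136.5, 42.3]
tcp_rot: [3.142, 0.0, 1.531]
contact_force: [1.1, -1.9, 1.7]
opening: 1.003
```

>>> apply_moves(series="0.5 0 0 0 0 0 -1;0.5 0 0 0 0 0 -1;0.5 0 0 0 0 0 -1;0.5 0 0 0 0 0 -1;0.5 0 0 0 0 0 -1;0.5 0 0 0 0 0 -1;0.5 0 0 0 0 0 -1;0.5 0 0 0 0 0 -1;0.5 0 0 0 0 0 -1;0.5 0 0 0 0 0 -1")

```text
clock: 13.73
eef_pos: [572.5, -86.6, 42.3]
tcp_rot: [-3.142, 0.0, 1.531]
contact_force: [-1.0, -3.0, 1.6]
opening: 1.0
```

>>> apply_moves(series="0.5 0 0 0 0 0 -1;0.5 0 0 0 0 0 -1;0.5 0 0 0 0 0 -1;0.5 0 0 0 0 0 -1;0.5 0 0 0 0 0 -1;0.5 0 0 0 0 0 -1;0.5 0 0 0 0 0 -1;0.5 0 0 0 0 0 -1;0.5 0 0 0 0 0 -1;0.5 0 0 0 0 0 -1")

```text
clock: 14.57
eef_pos: [574.5, -36.6, 42.3]
tcp_rot: [3.142, 0.0, 1.531]
contact_force: [-0.7, -2.7, 2.4]
opening: 0.998
```

```bash
python3 - <<'E'
from h import *
st=r.sense();print(st["clock"],st["eef_pos"],tr(st["eef_pos"]),st["tcp_rot"],st["contact_force"],st["wrist_torque"])
E
```

```text
14.5667 [574.54895807 -36.63573173  42.29461409] [ 0.33027313 -7.0281461 ] [3.14158316e+00 9.25634900e-06 1.53076093e+00] [-0.66149782 -2.66077808  2.39550391] [-0.49187791 -0.00528809 -0.04462127]
```

>>> apply_moves(series="0.4 0 0 0 0 0 -1;0.4 0 0 0 0 0 -1;0.4 0 0 0 0 0 -1;0.4 0 0 0 0 0 -1;0.3 0 0 0 0 0 -1;0.2 0 0 0 0 0 -1;0.1 0 0 0 0 0 -1;0.1 0 0 0 0 0 -1;0.1 0 0 0 0 0 -1;0.1 0 0 0 0 0 -1")

```text
clock: 15.4
eef_pos: [575.5, -12.2, 42.3]
tcp_rot: [-3.142, 0.0, 1.531]
contact_force: [0.0, -3.1, 3.2]
opening: 1.004
```

>>> apply_moves(series="0.1 0 0 0 0 0 -1;0.1 0 0 0 0 0 -1;0.1 0 0 0 0 0 -1;0.1 0 0 0 0 0 -1;0 0 0 0 0 0 -1;0 0 0 0 0 0 -1;0 0 0 0 0 0 -1;0 0 0 0 0 0 -1;0 0 0 0 0 0 -1;0 0 0 0 0 0 -1")

```text
clock: 16.23
eef_pos: [575.5, -8.0, 42.2]
tcp_rot: [-3.141, -0.0, 1.531]
contact_force: [-0.8, -0.0, 0.1]
opening: 0.999
```

```bash
python3 - <<'E'
from h import *
st=r.sense();print(st["clock"],st["eef_pos"],tr(st["eef_pos"]),st["contact_force"],st["wrist_torque"])
E
```

```text
16.2333 [575.52249376  -8.03346802  42.16140892] [ 0.15924461 21.5901699 ] [-0.80657345 -0.03278901  0.13793773] [-0.01879371  0.02616277 -0.06013108]
```

>>> apply_moves(series="0.1 0 0 0 0 0 -1;0.1 0 0 0 0 0 -1;0.1 0 0 0 0 0 -1;0.05 0 0 0 0 0 -1;0 0 0 0 0 0 -1;0 0 0 0 0 0 -1;0 0 0 0 0 0 -1;0 0 0 0 0 0 -1;0 0 0 0 0 0 -1;0 0 0 0 0 0 -1")

```text
clock: 17.07
eef_pos: [575.9, -4.6, 42.3]
tcp_rot: [3.142, -0.0, 1.531]
contact_force: [0.1, -0.4, -1.1]
opening: 1.0
```

>>> apply_moves(series="0.05 0 0 0 0 0 -1;0.05 0 0 0 0 0 -1;0.05 0 0 0 0 0 -1;0 0 0 0 0 0 -1;0 0 0 0 0 0 -1;0 0 0 0 0 0 -1;0 0 0 0 0 0 -1;0 0 0 0 0 0 -1;0 0 0 0 0 0 -1;0 0 0 0 0 0 -1")

```text
clock: 17.9
eef_pos: [575.9, -3.1, 42.3]
tcp_rot: [3.142, -0.0, 1.531]
contact_force: [-1.0, -0.3, 0.8]
opening: 1.001
```

>>> apply_moves(series="0.05 0 0 0 0 0 -1;0.05 0 0 0 0 0 -1;0.05 0 0 0 0 0 -1;0 0 0 0 0 0 -1;0 0 0 0 0 0 -1;0 0 0 0 0 0 -1;0 0 0 0 0 0 -1;0 0 0 0 0 0 -1;0 0 0 0 0 0 -1;0 0 0 0 0 0 -1")

```text
clock: 18.73
eef_pos: [575.9, -1.6, 42.3]
tcp_rot: [-3.142, -0.0, 1.531]
contact_force: [0.4, -0.6, -0.6]
opening: 1.005
```

>>> apply_moves(series="0.05 0 0 0 0 0 -1;0.05 0 0 0 0 0 -1;0.05 0 0 0 0 0 -1;0 0 0 0 0 0 -1;0 0 0 0 0 0 -1;0 0 0 0 0 0 -1;0 0 0 0 0 0 -1;0 0 0 0 0 0 -1;0 0 0 0 0 0 -1;0 0 0 0 0 0 -1")

```text
clock: 19.57
eef_pos: [576.0, -0.2, 42.3]
tcp_rot: [-3.141, 0.0, 1.531]
contact_force: [-0.0, -0.9, -0.5]
opening: 0.995
```

>>> apply_moves(series="0 0 0 0 0 0 -1;0 0 0 0 0 0 -1;0 0 0 0 0 0 -1;0 0 0 0 0 0 -1;0 0 0 0 0 0 -1;0 0 0 0 0 0 -1;0.05 0 0 0 0 0 -1;0.05 0 0 0 0 0 -1;0.05 0 0 0 0 0 -1;0.05 0 0 0 0 0 -1")

```text
clock: 20.4
eef_pos: [576.0, 0.9, 42.3]
tcp_rot: [-3.141, 0.001, 1.531]
contact_force: [-1.4, -10.1, 0.4]
opening: 1.001
```

```bash
python3 - <<'E'
from h import *
st=r.sense();print(st["clock"],tr(st["eef_pos"]),st["contact_force"])
a=r.grab_frame("side")[120:235,200:350];b=r.grab_frame("top")[130:245,155:305]
cv2.imwrite("pics/s5.png",cv2.resize(np.hstack([a,b]),(800,307),interpolation=cv2.INTER_CUBIC))
E
```

```text
20.4 [ 0.23653198 30.49224804] [ -1.36622988 -10.12558084   0.43936585]
```

View pics/s5.png

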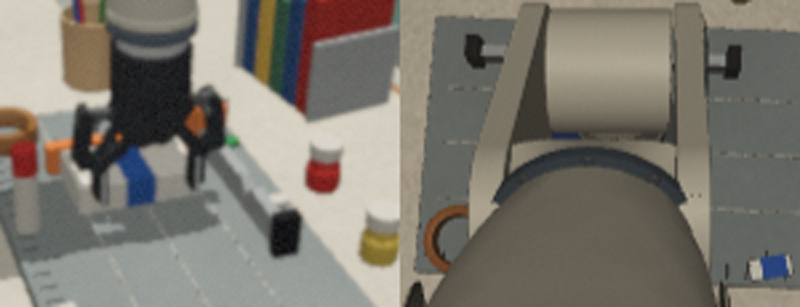

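The force rises sharply to 10 N, including about 3 N of pack friction, so the pack is hard against the stop. I back straight off, rise and clear the view.

>>> apply_moves(series="-0.1 0 0 0 0 0 -1;-0.2 0 0 0 0 0 -1;-0.5 0 0 0 0 0 -1;-1 0 0 0 0 0 -1;-1.5 0 0 0 0 0 -1;-1.5 0 -1 0 0 0 -1;-2 0 -3 0 0 0 -1;-3 0 -3 0 0 0 -1;-3 0 -3 0 0 0 -1;-3 0 -3 0 0 0 -1")

```text
clock: 21.33
eef_pos: [569.4, -156.1, 172.1]
tcp_rot: [3.142, -0.0, 1.531]
contact_force: [1.1, -0.2, 0.0]
opening: 1.001
```

>>> apply_moves(series="-3 0 -1 0 0 0 -1;-3 0 0 0 0 0 -1;-3 0 0 0 0 0 -1;-3 0 0 0 0 0 -1;-2 -2 0 0 0 0 -1;0 -3 0 0 0 0 -1;0 -3 0 0 0 0 -1;0 -2 0 0 0 0 -1;0 0 0 0 0 0 -1;0 0 0 0 0 0 -1")

```text
clock: 22.17
eef_pos: [463.5, -290.9, 181.0]
tcp_rot: [3.141, 0.0, 1.529]
contact_force: [0.2, 1.2, -0.3]
opening: 1.0
```

```bash
cat >chk.py <<'E'
from h import *
def w(x,y,z): return [T[0]+np.cos(YAW)*x-np.sin(YAW)*y,T[1]+np.sin(YAW)*x+np.cos(YAW)*y,z]
st=r.sense();print(st["clock"],tr(st["eef_pos"]),st["contact_force"])
b=r.grab_frame("top");a=r.grab_frame("side")
cv2.imwrite("pics/tf.png",b);cv2.imwrite("pics/sf.png",a)
A=cv2.resize(b[130:240,170:290],(480,440),interpolation=cv2.INTER_CUBIC)
B=cv2.resize(a[140:195,230:310],(320,220),interpolation=cv2.INTER_CUBIC);B2=cv2.resize(a[110:275,190:390],(320,220),interpolation=cv2.INTER_AREA)
cv2.imwrite("pics/f.png",np.hstack([A,np.vstack([B,B2])]))
cp=lambda p:((w2px("top",p)-[170,130])*4).round(1)
print("pred y=120: knob",cp(w(95,120,92)),"pointer",cp(w(115,120,68)),"barend",cp(w(-80,120,55)),"packcorners",[cp(w(x,y,50)).tolist() for x in(-64,61)for y in(38,113)])
cs=lambda p:((w2px("side",p)-[230,140])*4).round(1)
print("side knobtop down/up",cs(w(95,120,92)),cs(w(95,120,100)),"blocktop corners",[cs(w(x,y,80)).tolist() for x in(78,112)for y in(100,140)])
E
python3 chk.py
```

```text
22.1667 [-100.4373371  -265.53070722] [ 0.20855852  1.18623488 -0.32626333]
pred y=120: knob [154.   61.5] pointer [160.2  43.1] barend [145.4 325.2] packcorners [[267.1, 307.5], [158.0, 303.0], [275.8, 130.0], [168.8, 125.6]]
side knobtop down/up [187.2  54.5] [187.8  44.2] blocktop corners [[174.2, 86.5], [153.4, 60.3], [220.0, 79.5], [198.0, 53.7]]
```

View pics/f.png

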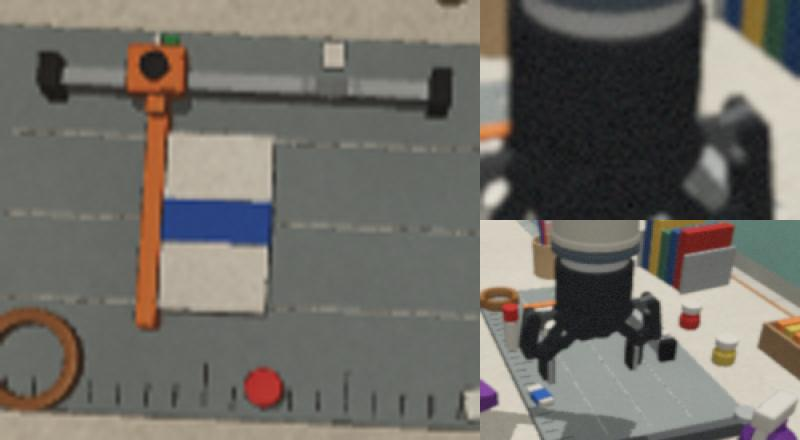

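The top view shows the knob at (154,66), where it was before, and the pack flush along the bar, from (167,133) to (160,303). The gripper hides the knob from the side camera, so I move it aside for one last check of the pin.

>>> apply_moves(series="0 -2 -2 0 0 0 -1;0 -2.5 -3 0 0 0 -1;0 -2.5 -3 0 0 0 -1;0 -2.5 -3 0 0 0 -1;0 -2.5 -3 0 0 0 -1;0 -2.5 -2 0 0 0 -1;0 -2 0 0 0 0 -1;0 -1 0 0 0 0 -1;0 0 0 0 0 0 -1;0 0 0 0 0 0 -1")

```text
clock: 23.1
eef_pos: [290.0, -283.4, 340.4]
tcp_rot: [3.141, -0.0, 1.53]
contact_force: [-0.7, 0.5, -0.3]
opening: 1.0
```

```bash
python3 chk.py
```

```text
23.1 [-274.08781403 -265.02048628] [-0.69248343  0.46532644 -0.33821435]
pred y=120: knob [154.   61.5] pointer [160.2  43.1] barend [145.4 325.2] packcorners [[267.1, 307.5], [158.0, 303.0], [275.8, 130.0], [168.8, 125.6]]
side knobtop down/up [187.2  54.5] [187.8  44.2] blocktop corners [[174.2, 86.5], [153.4, 60.3], [220.0, 79.5], [198.0, 53.7]]
```

View pics/f.png

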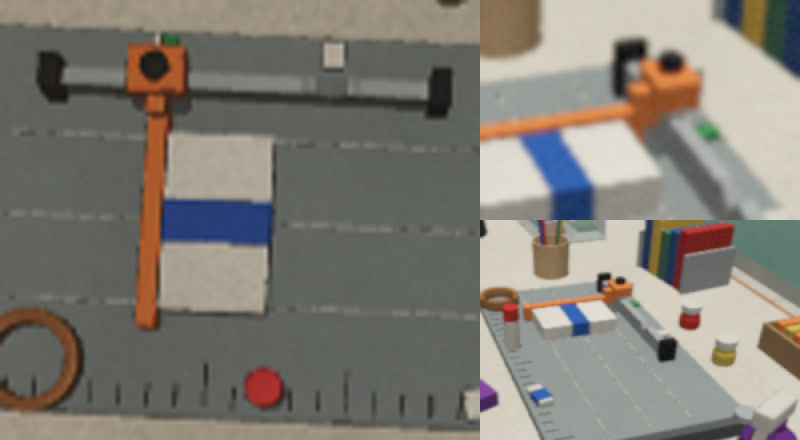

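```bash
python3 - <<'E'
from h import *
def w(x,y,z): return [T[0]+np.cos(YAW)*x-np.sin(YAW)*y,T[1]+np.sin(YAW)*x+np.cos(YAW)*y,z]
for f,y,z in(("side0",76,100),("sf",119,92)):
    im=cv2.imread(f"pics/{f}.png");p=w2px("side",w(95,y,z));u,v=p.round().astype(int)
    s=im[v-8:v+9,u-5:u+6].astype(float).max(2);vv,uu=np.nonzero(s<70)
    print(f,"pred top",p.round(1),"dark centroid",(uu.mean()+u-5).round(1),(vv.mean()+v-8).round(1),"rows",vv.min()+v-8,vv.max()+v-8,len(vv))
E
```

```text
side0 pred top [283.1 158.3] dark centroid 283.5 160.0 rows 158 162 18
sf pred top [276.9 153.8] dark centroid 277.5 155.0 rows 154 156 12
```

```bash
python3 -c "
from rig import r
print(r.sign_off(), r.sense()['clock'])"
```

```text
the job is handed in; nothing more can be done
the job is handed in; nothing more can be done
```

The stop is in the left notch beside the green marker, and the card pack lies snug and square against it. I handed the job in at about 23 s; the sign-off reports no verdict.

**Stop:** I pushed the block along the rail with the shut fingertips. The force reached 3.7 N at the lip and then fell to nothing as the pin dropped.

**Pack:** I pushed the white and blue pack along the deck with the open fingers until the force rose sharply, then backed straight off.

**Last checks:**
- **Position:** in the top view the knob, pointer and bar end agree with the stop at about 119–120 mm. The knob was in the same place before and after the pack push.
- **Pin:** the part of the knob showing in the side view shrank from about 5 pixel rows to 3. That fits the pin being down, but the resolution is coarse.
- **Pack:** it lies flush along the bar in the top view, with no visible gap.
- **Other things:** the tape roll, glue stick and eraser on the deck and the jars and cup beside it look unmoved in the final pictures. I did not measure them.

**Not as planned:** the final push peaked at about 10 N, including some 3 N of pack friction. That was firmer than the 4–5 N I meant to use, but the stop stayed in the notch. I viewed 12 pictures, two over the budget of 10.

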